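Gather the stir bars in front of the counting camera

ROBOT

A 6-joint arm with a two-finger parallel gripper is mounted at the origin on the work surface. World frame = base frame: x ahead of the robot, y to its left, z up, the work surface at z = 0. Lengths are in m, angles in rad, forces in N, time in s.
With the tool pointing down it reaches from about 0.425 to 0.95 m from the base axis. Payload 3.5 kg.
Tool frame: the origin (TCP) lies midway between the tips of the shut fingers; the grasp point (between the pads) lies grasp_offset behind it (grasp_offset is the distance from the TCP to the grasp point, in m); z points along the fingers, y is the direction in which the jaws open and shut (so a half turn about z gives the same grasp; the last joint's range is limited). The gripper opens to 85 mm and grips with 20 to 120 N. Pads are 22 mm wide; open, the fingers measure 114 mm over their backs; the gripper's body (76 mm by 85 mm) begins 54 mm behind the grasp point. The pads swing forward as they close: fully open they stand 13 mm farther back than shut.
Start: joints at [1.039, 0.286, 1.577, -0, 1.279, -0.15], TCP at [0.251, 0.626, 0.231] pointing down, gripper open.
Joint ranges: [-2.77, 2.77], [-0.9, 2.22], [0.21, 2.48], [-1.53, 4.67], [0.24, 2.81], [-2.84, 2.84]. Speed limits (rad/s): [2.79, 2.79, 3.14, 3.14, 3.14, 3.14].

INTERFACE

Orientations are given as a unit quaternion [x, y, z, w].
In Python, from plant import * gives the robot as it stands.
- The arm moves only by the tool jog_arm, never from a script. Its argument "targets" is text: rows parted by semicolons, each of 7 numbers parted by spaces: the shift along the world's x, y, z in mm, then the turn, a rotation vector about the world's x, y, z in degrees, then the gripper's target within -1 to 1 (fully open at 1, half-way at 0, shut at -1). A call has 1 to 10 rows; each row shifts and turns the pose as measured when the row begins; what a row does not reach is not made up. A row lasts 1/12 s, in which the tool goes at most 41.7 mm and 7.16 degrees, less where a joint would pass 70% of its speed; a pose out of reach is approached as far as the arm can. A call with a gripper value outside its range is refused whole. The fingers move at their own pace and stop on an object; "force" is the grip in N (left out, the last holds). Time passes only in rows, so rows that do not move let the fingers close. It gives the time, the measured TCP pose, the force and the opening at its end, in the units of the state.
- get_state(): the state, without advancing time (a new reading comes with each control period).
- read_camera(name): name is "scene" or "top" or "wrist"; returns a dict with "pixels" (400x640x3 uint8, blue, green, red), "mtx" (3x3 intrinsics, pixels), "world_from_camera" (4x4, takes a point from camera to world coordinates). Camera axes: x right, y up, looking along -z (the intrinsics and any distortion apply to the point x, -y, -z); pixel columns grow to the right and rows downward; lengths in m; the calibration is good to about 2 mm. The wrist camera is an equidistant fisheye: a pixel r from the principal point sees the ray r / f radians off the axis. A picture is of the moment at which its call begins. There is no depth.
- sign_off(): hands the job in, once; it reports no verdict.
Trained networks look in a picture, given as the dict that the camera call returned (one of the last four; its "shot" number tells which), for a name from the list of things; names that differ only in an ending like _2 or _b are one class to them, and where a whole thing is asked for, a point or a joint stands for the part that bears it (a point fixed in the world has none). Each returns a list of dicts, best first, with "p" (0 to 1); they miss things now and then, are a little off and sometimes report something else, mostly with a low value. They report only what shows in the picture. A call takes as long as a camera call.
- spot_in(target, picture): "uv" ([column, row] in pixels, amid what is visible of it).
- silhouettes(target, picture): "mask" (400x640 bool, what is visible of it) and "uv" ([column, row] in pixels, amid what is visible of it).
- mark_of(target, picture): "uv" ([column, row] in pixels: a listed point, or the origin of a listed thing).
The state is a dict: "time": time; "qpos": joint angles; "dq": joint speeds; "joint_efforts": joint torques, N m; "eef_pos": TCP position; "tcp_rot": TCP orientation; "contact_force": force on the tool from outside, world axes, zero at the start; "wrist_torque": the same for the moment, N m; "opening": opening from 0.0 (shut) to 1.0 (fully open).
Only numpy, scipy, OpenCV 4.12 (cv2) and the standard library are available. Lean on these libraries where they do the work, as an engineer would, in place of code of your own. Each camera call takes 0.05 s, during which the arm holds its last target.

TASK

The washed stir bars are to be counted by the camera. First slide the camera along its rail, away from the robot, until it is fully up against the far end stop; then take the grey tote by its rim and tip it, where it stands, at roughly 30 degrees so that all four stir bars slide into the corner in front of the camera (the far corner on the rail's side), with that corner staying down on the bench at its place. Finish while still holding the tote tilted and steady by hand, not leaning on anything but the bench; spill no bar, leave the camera at its stop and do not disturb the other things.

Things in the scene. Friction and masses are not known exactly. Their poses are not given: they have to be found in the camera images.
- camera_carriage (a joint): Slide of the counting camera: carriage block (70 mm along the rail, 64 mm wide, top 52 mm above the bench) on a straight aluminium rail, 350 x 40 mm, fixed to the bench. Value in m: 0 against the end stop nearest the robot, 0.2 against the far end stop; grows along the rail's x axis (away from the robot). Needs about 2 N plus 6 N per m/s; stays where it is left.
- camera_post_knob (a point): Middle of the round black knob, 28 mm wide, 34 mm high, on top of the carriage's upright post (16 mm thick); 185 mm above the bench. Axes: x along the rail to its far stop, y level towards the tote, z up. The camera head hangs on the post on the tote's side: top 135 mm above the bench, reaching 92 mm out from the post, 25 mm to either side along the rail; it looks down to the tote.
- camera_lens (a point): Centre of the camera's lens, 74 mm above the bench, 81 mm from the post's axis on the tote's side. Same axes as the knob. With the carriage at its far stop it looks at the tote's corner where the bars belong.
- tote_centre (a point): Centre of the open grey plastic tote, half-way up (35 mm above its underside). Over the rim it is 180 mm (x, away from the robot) by 240 mm (y, away from the rail) by 70 mm high (z, up). The rim is a flat band round the top, 10 mm thick and 16 mm high, outer faces at x = +-90 and y = +-120 mm. 0.3 to 0.55 kg, loose on the bench.
- tote: The same tote, same axes; origin at the centre of its underside. Below the rim the walls are 5 mm thick: outer faces at x = +-85 and y = +-115 mm, inner faces at x = +-80 and y = +-110 mm. The floor is 5 mm thick, flat, with no feet.
- tote_corner (a point): Inside bottom corner of the tote where the bars belong: the far corner on the rail's side, at x = +80, y = -110, z = 5 mm from the centre of the tote's underside. Same axes as the tote.
- rail: The camera's rail, fixed to the bench; origin under its middle, x along it away from the robot, y towards the tote; 60 mm high at the stop blocks.
- bar1: A loose white stir bar with round ends, 30 mm long (its x) and 11 mm thick, slippery plastic (friction about 0.12 to 0.19), 12 g, lying in the tote; origin at its centre.
- bar2: Another stir bar like the first; origin at its centre.
- bar3: Another stir bar like the first; origin at its centre.
- bar4: Another stir bar like the first; origin at its centre.
- petri_dishes: Bystander, leave alone: stack of three clear dishes, 92 mm across and 46 mm high; origin at the centre of its underside.
- forceps: Bystander, leave alone: steel forceps 120 mm long, lying between the rail and the tote; origin at the centre of its underside.
- beaker: Bystander, leave alone: empty glass beaker, 76 mm across and 100 mm high; origin at the centre of its underside.
- reagent_bottle: Bystander, leave alone: amber bottle, 72 mm across and 150 mm high; origin at the centre of its underside.
- tip_box: Bystander, leave alone: blue tip box with a clear lid, 122 x 86 x 75 mm high; origin at the centre of its underside.
- tube_rack: Bystander, leave alone: white rack with capped tubes, 130 x 56 mm, 82 mm high; origin at the centre of its underside.
- retriever: Bystander, leave alone: white plastic wand 260 mm long, lying down; origin at the centre of its underside.

How it is judged:
By the outcome, as a careful person would: the job done as asked, in the order asked, and still so for the second after the job is handed in, while the arm keeps its last pose, push and grip.
It also fails if it takes over 53 s, if anything falls off the work surface, if the arm or the gripper's body presses on something with over 40 N, if the wrist force passes 120 N, or if a joint passes its speed limit or range.

## Working session

There is one attempt and no reset: what is moved stays moved. The work goes in short steps, Python scripts to look and compute and a tool call to move; the robot and the scene stay as the last step left them, time stands still between calls to the robot, and variables do not carry over. Pictures are saved under pics/ and viewed, and the job is handed in when it is done.

Besides the shell and the picture viewer there is one more tool, called after "Emit:" as name(argument=value, ...), one argument or row to a line, values as JSON. jog_arm: Moves the arm, as the interface text tells. Its arguments: {"type":"object","properties":{"targets":{"type":"string"},"force":{"type":"number"}},"required":["targets"]}

```bash
mkdir -p pics; ls
cat > h.py <<'E'
from plant import *
import numpy as np, cv2
def ray(P,uv,fish=False):
    K=np.array(P["mtx"]);T=np.array(P["world_from_camera"])
    x=(uv[0]-K[0,2])/K[0,0];y=(uv[1]-K[1,2])/K[1,1]
    if fish:
        r=np.hypot(x,y);s=np.sin(r)/r if r>1e-9 else 1
        d=np.array([x*s,-y*s,-np.cos(r)])
    else: d=np.array([x,-y,-1.])
    d=T[:3,:3]@d
    return T[:3,3],d/np.linalg.norm(d)
def atz(P,uv,z,fish=False):
    o,d=ray(P,uv,fish);return o+d*(z-o[2])/d[2]
def tri(rs):
    A=0;b=0
    for o,d in rs:
        M=np.eye(3)-np.outer(d,d);A=A+M;b=b+M@o
    return np.linalg.solve(A,b)
def proj(P,X):
    K=np.array(P["mtx"]);T=np.linalg.inv(np.array(P["world_from_camera"]))
    c=T[:3,:3]@np.array(X)+T[:3,3]
    return K[0,0]*c[0]/-c[2]+K[0,2],K[1,1]*(-c[1])/-c[2]+K[1,2]
E
cat > a.py <<'E'
from h import *
S=read_camera("scene");T=read_camera("top")
cv2.imwrite("pics/s1.png",S["pixels"]);cv2.imwrite("pics/t1.png",T["pixels"])
print(S.keys(),np.round(S["world_from_camera"],3),np.round(T["world_from_camera"],3))
for n,z in [("camera_post_knob",.185),("camera_lens",.074),("tote_centre",.035),("tote",0),("tote_corner",.005),("rail",0),("bar1",.0105),("petri_dishes",0),("forceps",0),("beaker",0),("reagent_bottle",0),("tip_box",0),("tube_rack",0),("retriever",0)]:
    for c,P in (("s",S),("t",T)):
        for m in mark_of(n,P)[:4 if n=="bar1" else 1]:
            print(n,c,round(m["p"],2),np.round(m["uv"],1),np.round(atz(P,m["uv"],z),3))
s=get_state();print({k:np.round(v,3) for k,v in s.items()})
E
python3 a.py
```

```text
pics
dict_keys(['pixels', 'mtx', 'world_from_camera', 'shot']) [[ 0.451 -0.643  0.618  1.268]
 [ 0.892  0.339 -0.299 -0.329]
 [-0.017  0.687  0.727  0.925]
 [ 0.     0.     0.     1.   ]] [[ 0.012  0.99  -0.137  0.392]
 [-1.     0.013  0.006  0.029]
 [ 0.008  0.137  0.991  1.503]
 [ 0.     0.     0.     1.   ]]
camera_post_knob s 0.68 [224.5 183.1] [ 0.471 -0.236  0.185]
camera_post_knob t 0.65 [410.1 234. ] [ 0.474 -0.234  0.185]
camera_lens s 0.66 [254.2 198.4] [ 0.464 -0.158  0.074]
camera_lens t 0.63 [377.1 237.2] [ 0.471 -0.157  0.074]
tote_centre s 0.65 [317.3 193.2] [0.504 0.047 0.035]
tote_centre t 0.79 [307. 229.] [0.495 0.052 0.035]
tote s 0.7 [314.6 198. ] [0.49  0.043 0.   ]
tote t 0.57 [310.5 228.7] [0.499 0.042 0.   ]
tote_corner s 0.66 [299.  226.9] [ 0.584 -0.06   0.005]
tote_corner t 0.81 [338.7 202.8] [ 0.581 -0.046  0.005]
rail s 0.82 [238.6 227.2] [ 0.49  -0.232  0.   ]
rail t 0.61 [396.1 230.6] [ 0.496 -0.227  0.   ]
bar1 s 0.53 [300.2 191.4] [0.447 0.009 0.01 ]
bar1 s 0.49 [324.8 192.9] [0.493 0.081 0.011]
bar1 t 0.57 [281.  215.8] [0.537 0.134 0.01 ]
bar1 t 0.4
[... 591 characters left out ...]
3 0.   ]
tip_box t 0.86 [225.3 170.5] [0.68  0.315 0.   ]
tube_rack s 0.78 [163.  254.7] [ 0.485 -0.472  0.   ]
retriever s 0.51 [377.6 163.8] [0.443 0.333 0.   ]
retriever t 0.59 [210.9 247.6] [0.436 0.351 0.   ]
{'time': np.float64(1.5), 'qpos': array([ 1.039,  0.286,  1.577,  0.   ,  1.279, -0.15 ]), 'dq': array([-0.   , -0.001,  0.001, -0.001,  0.002,  0.001]), 'joint_efforts': array([-1.0000e-03, -4.0595e+01, -2.9293e+01, -0.0000e+00,  1.0000e-03,
       -0.0000e+00]), 'eef_pos': array([0.251, 0.626, 0.231]), 'tcp_rot': array([ 0.19 ,  0.982,  0.   , -0.   ]), 'contact_force': array([-0.7  ,  0.184, -0.328]), 'wrist_torque': array([ 0.014, -0.051,  0.096]), 'opening': np.float64(0.999)}
```

View pictures.

View pics/s1.png

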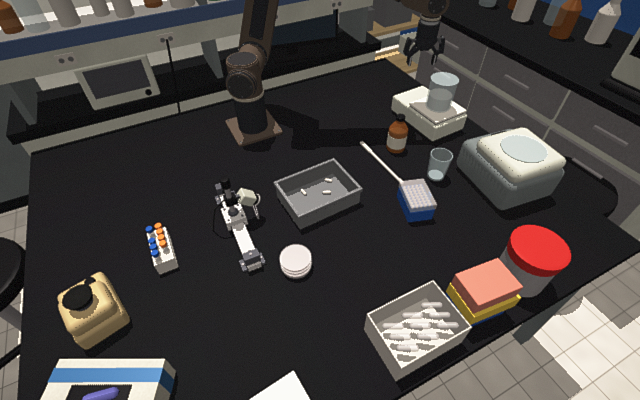

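View pics/t1.png

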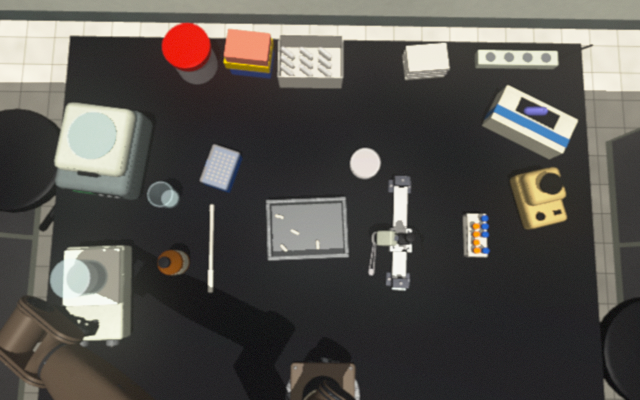

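```bash
cat > b.py <<'E'
from h import *
# silhouettes for tote, fit rim corners
S=read_camera("scene");T=read_camera("top")
for n,P in(("s",S),("t",T)):
    m=silhouettes("tote",P)[0]["mask"].astype(np.uint8)
    h=cv2.convexHull(max(cv2.findContours(m,0,2)[0],key=cv2.contourArea))
    for e in(1.5,2.5,4):
        a=cv2.approxPolyDP(h,e,True)[:,0]
        if len(a)<=6:break
    for u in a: print(n,u,np.round(atz(P,u,.07),3))
    print(m.sum())
E
python3 b.py
```

```text
s [334 159] [0.412 0.161 0.07 ]
s [360 187] [0.574 0.169 0.07 ]
s [359 199] [0.618 0.138 0.07 ]
s [300 227] [ 0.634 -0.077  0.07 ]
s [281 202] [ 0.514 -0.087  0.07 ]
s [275 182] [ 0.421 -0.069  0.07 ]
3620
t [344 199] [ 0.585 -0.059  0.07 ]
t [346 255] [ 0.417 -0.065  0.07 ]
t [283 259] [0.403 0.121 0.07 ]
t [268 257] [0.408 0.166 0.07 ]
t [267 201] [0.575 0.173 0.07 ]
t [337 197] [ 0.59  -0.037  0.07 ]
4531
```

The scene view shows the camera rail (about 235,225 px), with the tote at (318,193) and its bars inside. The top view shows the tote's rim corners near (267,200), (347,199), (347,257) and (268,261), the rail from (401,178) to (398,290), and the knob near (405,236).

```bash
cat > c.py <<'E'
import plant
print([ (n,getattr(plant,n)) for n in dir(plant) if not n.startswith("_")])
from h import *
import cv2
T=read_camera("top");S=read_camera("scene")
cv2.imwrite("pics/tz.png",cv2.resize(T["pixels"][150:310,240:440],None,fx=4,fy=3.75,interpolation=cv2.INTER_CUBIC))
cv2.imwrite("pics/sz.png",cv2.resize(S["pixels"][140:290,190:380],None,fx=4,fy=4,interpolation=cv2.INTER_CUBIC))
a=tri([ray(T,mark_of("camera_post_knob",T)[0]["uv"]),ray(S,mark_of("camera_post_knob",S)[0]["uv"])]);print(a)
m=silhouettes("rail",T);m=m[0]["mask"]
ys,xs=np.nonzero(m);print(m.sum(),xs.min(),xs.max(),ys.min(),ys.max())
for r in range(ys.min(),ys.max()+1,8):
    q=xs[ys==r];print(r,q.min(),q.max(),np.round(atz(T,((q.min()+q.max())/2,r),.03),3))
E
python3 c.py
```

```text
[('Unreachable', <class 'plant.Unreachable'>), ('get_state', <function make.<locals>.<lambda> at 0x7f7bd6ddc360>), ('grasp_offset', 0.0187), ('mark_of', <function make.<locals>.keyed.<locals>.call at 0x7f7bd6ddc900>), ('read_camera', <function make.<locals>.drawn_camera at 0x7f7bd6d57e20>), ('sign_off', <function connect.<locals>.done at 0x7f7bd6d574c0>), ('silhouettes', <function make.<locals>.keyed.<locals>.call at 0x7f7bd6ddc720>), ('spot_in', <function make.<locals>.keyed.<locals>.call at 0x7f7bd6ddc540>)]
[ 0.47127347 -0.23832225  0.1914973 ]
2315 372 424 176 289
176 394 408 [ 0.665 -0.239  0.03 ]
184 387 410 [ 0.639 -0.231  0.03 ]
192 388 409 [ 0.614 -0.23   0.03 ]
200 393 406 [ 0.589 -0.233  0.03 ]
208 393 406 [ 0.564 -0.233  0.03 ]
216 393 405 [ 0.539 -0.231  0.03 ]
224 392 405 [ 0.514 -0.229  0.03 ]
232 374 412 [ 0.49  -0.212  0.03 ]
240 372 413 [ 0.465 -0.21   0.03 ]
248 388 423 [ 0.441 -0.25   0.03 ]
256 392 424 [ 0.417 -0.257  0.03 ]
264 391 405 [ 0.392 -0.226  0.03 ]
272 387 405 [ 0.368 -0.22   0.03 ]
280 386 408 [ 0.344 -0.223  0.03 ]
288 392 405 [ 0.321 -0.227  0.03 ]
```

View pics/tz.png

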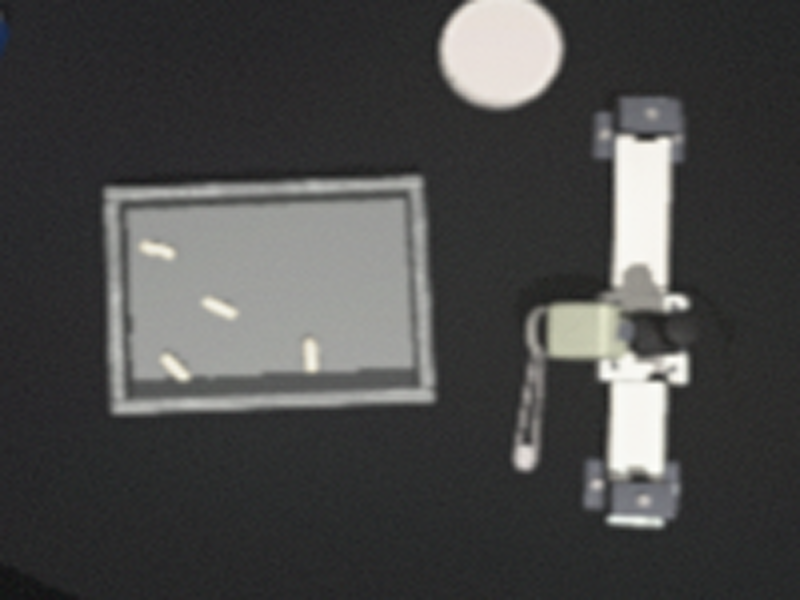

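View pics/sz.png

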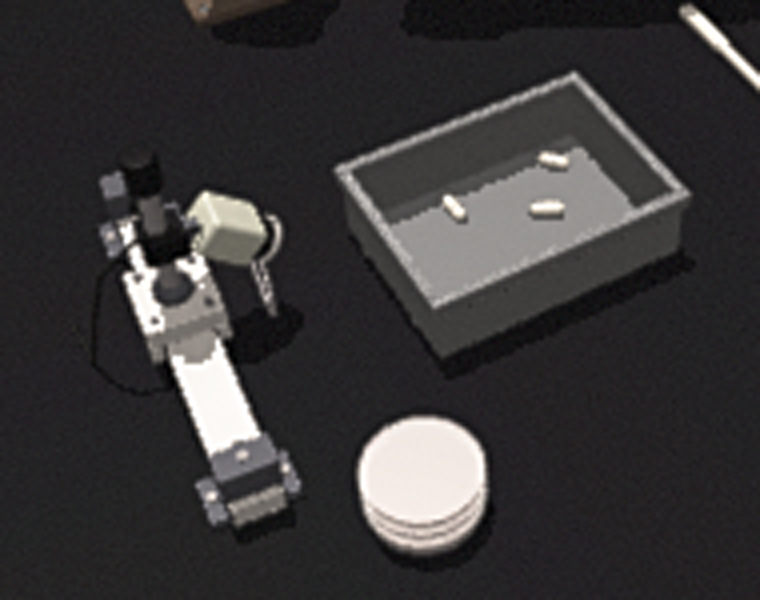

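Emit:
jog_arm(
  targets="20 -30 12 0 0 -7 1;22 -32 12 0 0 -7 1;22 -32 12 0 0 -7 1;22 -32 12 0 0 -7 1;22 -32 10 0 0 -7 1;22 -32 8 0 0 -7 1;22 -32 4 0 0 -7 1;22 -32 0 0 0 -7 1;22 -32 0 0 0 -7 1;22 -32 0 0 0 -7 1",
  force=30,
)

```text
time: 2.78
eef_pos: [0.4705, 0.2991, 0.3043]
tcp_rot: [0.727, 0.686, 0.003, -0.001]
contact_force: [0.5, 0.5, -0.3]
opening: 0.997
```

Emit:
jog_arm(
  targets="2 -39 0 0 0 0 0.6;2 -39 0 0 0 0 0.6;2 -39 0 0 0 0 0.6;2 -39 0 0 0 0 0.6;2 -39 0 0 0 0 0.6;2 -39 0 0 0 0 0.6;2 -39 0 0 0 0 0.6;2 -39 0 0 0 0 0.6;2 -39 0 0 0 0 0.6;2 -39 0 0 0 0 0.6",
)

```text
time: 3.62
eef_pos: [0.4916, -0.1097, 0.3075]
tcp_rot: [0.729, 0.684, 0.007, 0.003]
contact_force: [0.4, -0.1, -0.5]
opening: 0.806
```

Emit:
jog_arm(
  targets="-5 -33 0 0 0 0 0.6;-5 -33 0 0 0 0 0.6;-5 -33 0 0 0 0 0.6;-4 -26 0 0 0 1.5 0.6;0 0 0 0 0 0 0.6;0 0 0 0 0 0 0.6",
)

```text
time: 4.12
eef_pos: [0.4695, -0.249, 0.3084]
tcp_rot: [0.724, 0.69, 0.006, 0.005]
contact_force: [-0.0, 1.1, 0.1]
opening: 0.801
```

```bash
cat > d.py <<'E'
from h import *
W=read_camera("wrist");T=read_camera("top");S=read_camera("scene")
cv2.imwrite("pics/w2.png",W["pixels"])
L=[]
for n,P in (("w",W),("t",T),("s",S)):
    m=mark_of("camera_post_knob",P)
    if m:
        print(n,m[0]["p"],m[0]["uv"],atz(P,m[0]["uv"],.185,n=="w"));L.append(ray(P,m[0]["uv"],n=="w"))
print(tri(L))
s=get_state();print(s["eef_pos"],s["tcp_rot"],s["qpos"])
# tote corners from zoom
for u in [(266.25,199.9),(345.75,197.2),(348.75,257.2),(268,260.1)]: print(np.round(atz(T,u,.07),4))
E
python3 d.py
```

```text
w 0.87 [315.1, 164.3] [ 0.46497291 -0.22953015  0.185     ]
t 0.78 [407.7, 236.1] [ 0.4686215  -0.22699107  0.185     ]
s 0.84 [221.8, 182.0] [ 0.46291652 -0.24118897  0.185     ]
[ 0.4657156  -0.23279709  0.18409063]
[ 0.47023207 -0.24679465  0.30856295] [0.72193007 0.69191728 0.00645702 0.00507633] [-0.67999248 -0.09379188  1.84595016  0.01174652  1.3777444  -0.63972963]
[0.5787 0.1755 0.07  ]
[ 0.5901 -0.0638  0.07  ]
[ 0.4106 -0.0734  0.07  ]
[0.3992 0.1655 0.07  ]
```

View pics/w2.png

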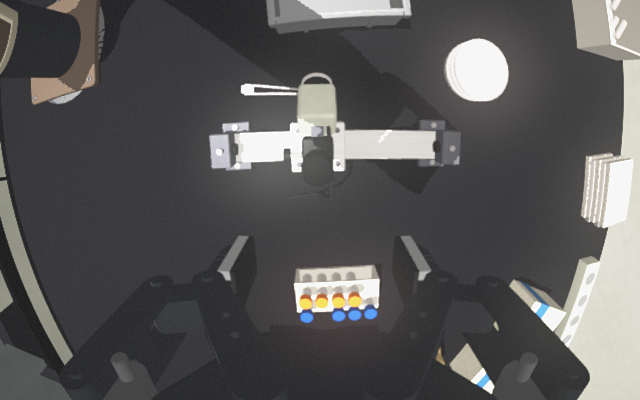

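Emit:
jog_arm(
  targets="-2 6 -15 0 0 0 0.4;0 6 -35 0 0 0 0.4;0 1 -35 0 0 0 0.4;0 0 -35 0 0 0 0.4;0 0 -18 0 0 0 0.4;0 0 0 0 0 0 0.4",
)

```text
time: 4.92
eef_pos: [0.471, -0.2279, 0.1713]
tcp_rot: [0.719, 0.695, 0.008, 0.011]
contact_force: [-0.5, -0.3, -0.6]
opening: 0.698
```

```bash
cat > e.py <<'E'
from h import *
import sys
W=read_camera("wrist");cv2.imwrite("pics/%s.png"%sys.argv[1],W["pixels"])
m=mark_of("camera_post_knob",W)
if m: print(m[0]["p"],m[0]["uv"],atz(W,m[0]["uv"],.185,True))
s=get_state();print(s["eef_pos"],s["tcp_rot"],s["contact_force"])
E
python3 e.py w3
```

```text
0.7 [313.7, 267.1] [ 0.46601914 -0.23217657  0.185     ]
[ 0.47268958 -0.22942967  0.17509357] [0.71861437 0.69521667 0.00812659 0.01418167] [-0.05792381  0.26442658  0.94761515]
```

View pics/w3.png

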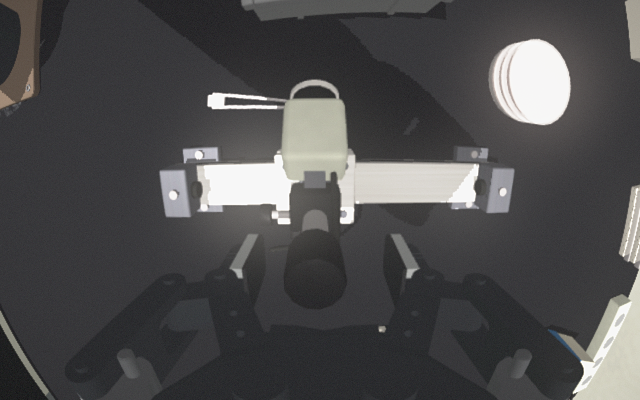

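Emit:
jog_arm(
  targets="-4 -3 -6 0.5 1.5 0 0.2;0 0 0 0 0 0 -0.2;0 0 0 0 0 0 -0.6;0 0 0 0 0 0 -1;0 0 0 0 0 0 -1;0 0 0 0 0 0 -1;0 0 0 0 0 0 -1",
)

```text
time: 5.6
eef_pos: [0.4709, -0.2337, 0.1744]
tcp_rot: [0.718, 0.696, 0.002, 0.005]
contact_force: [1.2, 0.2, -3.0]
opening: 0.317
```

```bash
python3 e.py w4
```

```text
0.64 [323.7, 253.2] [ 0.47107983 -0.232254    0.185     ]
[ 0.47087885 -0.23365251  0.17444018] [0.71822534 0.69579384 0.00165943 0.00453129] [ 0.85128336 -0.59012357 -3.45303051]
```

View pics/w4.png

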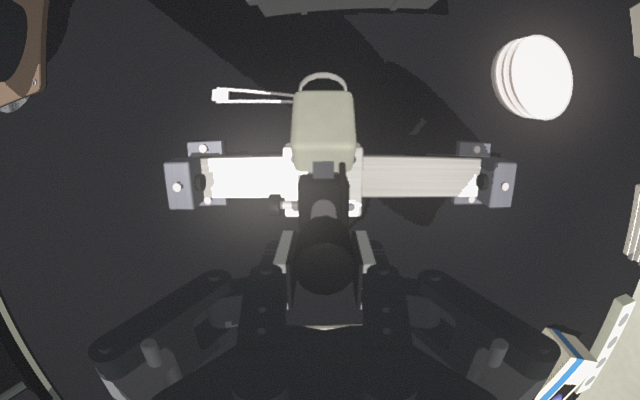

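Emit:
jog_arm(
  targets="12 -0.3 0 0 0 0 -1;12 -0.3 0 0 0 0 -1;12 -0.3 0 0 0 0 -1;12 -0.3 0 0 0 0 -1;12 -0.3 0 0 0 0 -1;12 -0.3 0 0 0 0 -1;12 -0.3 0 0 0 0 -1",
)

```text
time: 6.28
eef_pos: [0.5552, -0.2362, 0.1745]
tcp_rot: [0.719, 0.695, -0.002, 0.001]
contact_force: [-2.4, 0.8, -1.7]
opening: 0.313
```

Emit:
jog_arm(
  targets="8 -0.3 0 0 0 0 -1;8 -0.3 0 0 0 0 -1;6 -0.3 0 0 0 0 -1;5 0 0 0 0 0 -1",
)

```text
time: 6.62
eef_pos: [0.5858, -0.2372, 0.1745]
tcp_rot: [0.718, 0.696, -0.001, 0.001]
contact_force: [-2.6, 0.5, -1.2]
opening: 0.314
```

Emit:
jog_arm(
  targets="4 0 0 0 0 0 -1;4 0 0 0 0 0 -1;4 0 0 0 0 0 -1",
)

```text
time: 6.87
eef_pos: [0.5916, -0.2373, 0.1741]
tcp_rot: [0.718, 0.696, -0.009, -0.008]
contact_force: [-21.5, 1.3, 7.4]
opening: 0.312
```

Emit:
jog_arm(
  targets="3 0 0 0 0 0 -1;0 0 0 0 0 0 -1;0 0 0 0 0 0 -1",
)

```text
time: 7.12
eef_pos: [0.5911, -0.2373, 0.1741]
tcp_rot: [0.718, 0.696, -0.011, -0.012]
contact_force: [-3.3, 1.6, -2.7]
opening: 0.316
```

```bash
cat > f.py <<'E'
from h import *
import sys
W=read_camera("wrist");T=read_camera("top");S=read_camera("scene")
cv2.imwrite("pics/%s_w.png"%sys.argv[1],W["pixels"])
cv2.imwrite("pics/%s_s.png"%sys.argv[1],cv2.resize(S["pixels"][140:290,190:380],None,fx=4,fy=4,interpolation=cv2.INTER_CUBIC))
cv2.imwrite("pics/%s_t.png"%sys.argv[1],cv2.resize(T["pixels"][150:310,240:440],None,fx=4,fy=3.75,interpolation=cv2.INTER_CUBIC))
s=get_state();print(s["time"],s["eef_pos"],s["tcp_rot"],s["contact_force"],s["qpos"])
E
python3 f.py f1
```

```text
7.2667 [ 0.59116416 -0.23725404  0.17408135] [ 0.71800261  0.69583523 -0.01171466 -0.01218032] [-3.22000055  0.39498068 -2.50785353] [-0.53431635  0.2710758   1.70351435 -0.01737927  1.19673302 -0.49637014]
```

View pics/f1_w.png

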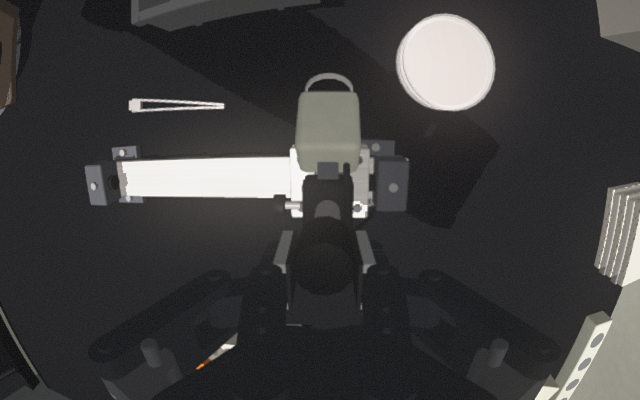

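View pics/f1_s.png

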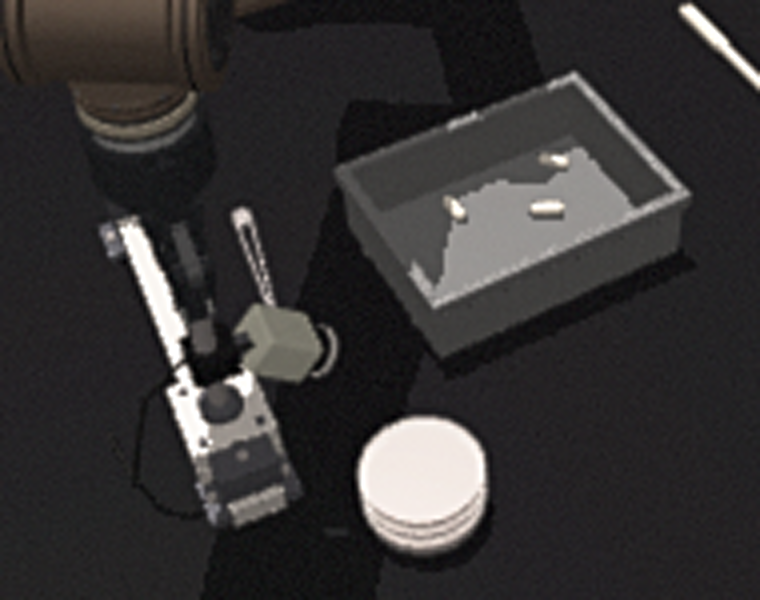

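The wrist view shows the carriage block at (330,180) touching the far stop block at (390,182). The scene view agrees, and the force rose to 21 N. I'll release the knob and rise.

Emit:
jog_arm(
  targets="0.5 0 0 0 0 0 -0.2;0 0 0 0 0 0 0.2;0 0 0 0 0 0 0.5;0 0 0 0 0 0 0.5;0 0 0 0 0 0 0.5",
)

```text
time: 7.68
eef_pos: [0.5943, -0.2386, 0.1776]
tcp_rot: [0.718, 0.696, -0.011, -0.009]
contact_force: [0.4, 0.7, -0.4]
opening: 0.754
```

Emit:
jog_arm(
  targets="0 0 20 0 -1 0 0.5;0 0 35 0 -1 0 0.5;0 0 35 0 0 0 0.5;0 0 20 0 0 0 0.5;0 0 0 0 0 0 0.5",
)

```text
time: 8.1
eef_pos: [0.5927, -0.2374, 0.2895]
tcp_rot: [0.717, 0.697, 0.001, 0.002]
contact_force: [0.7, 0.3, 0.7]
opening: 0.75
```

```bash
python3 f.py f2
```

```text
8.25 [ 0.5906579  -0.23624839  0.28250642] [ 7.17450732e-01  6.96601104e-01 -5.00887804e-04 -3.33153451e-03] [-0.39783855  0.32461439 -0.76490672] [-5.40063089e-01  1.71325884e-01  1.61942279e+00  7.62637774e-04
  1.35754066e+00 -5.10739930e-01]
```

View pics/f2_w.png

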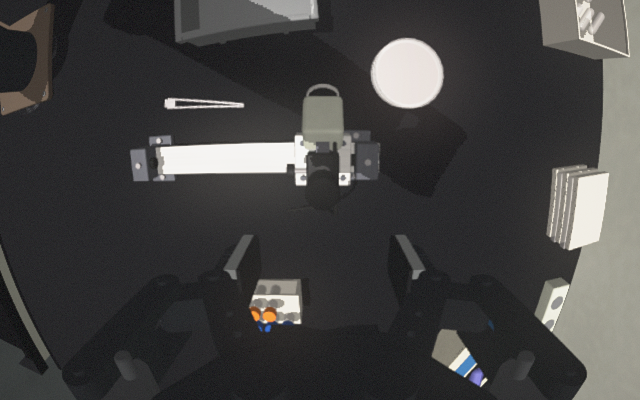

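View pics/f2_t.png

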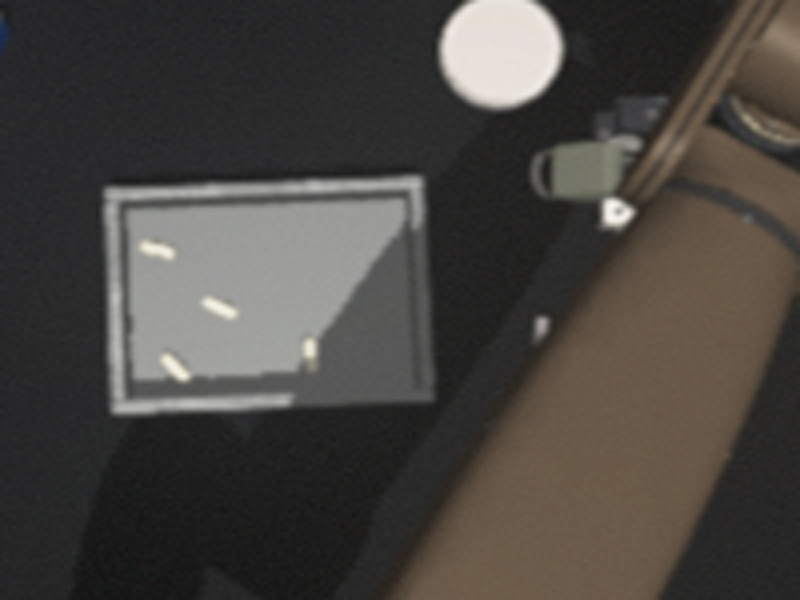

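Emit:
jog_arm(
  targets="-11 28 0 0 0 6.8 0.2;-11 28 0 0 0 6.8 0.2;-11 28 0 0 0 6.8 0.2;-11 28 0 0 0 6.8 0.2;-11 28 0 0 0 6.8 0.2;-11 28 0 0 0 6.8 0.2;-11 28 0 0 0 6.8 0.2;-11 28 -6 0 0 6.8 0.2;-11 28 -8 0 0 6.8 0.2;-11 28 -10 0 0 6.8 0.2",
)

```text
time: 9.08
eef_pos: [0.4655, 0.0517, 0.2278]
tcp_rot: [0.183, 0.983, -0.011, -0.021]
contact_force: [0.8, 0.2, -0.4]
opening: 0.602
```

Emit:
jog_arm(
  targets="-11 28 -10 0 0 6.8 0;-11 28 -10 0 0 6.8 0;-11 28 -10 0 0 6.8 0;-8 20 -8 0 0 5 0;0 0 0 0 0 0 0;0 0 0 0 0 0 0",
)

```text
time: 9.58
eef_pos: [0.4079, 0.1634, 0.1695]
tcp_rot: [-0.054, 0.998, -0.018, -0.034]
contact_force: [0.2, 0.2, 0.2]
opening: 0.501
```

```bash
python3 f.py f3
```

```text
9.7333 [0.40968309 0.16228938 0.17118067] [-0.05262105  0.99792892 -0.01741741 -0.03264261] [-0.55008503 -0.18118355 -0.1209142 ] [ 0.16208451 -0.14358586  2.14743231 -0.02941245  1.20662155 -1.50265113]
```

View pics/f3_w.png

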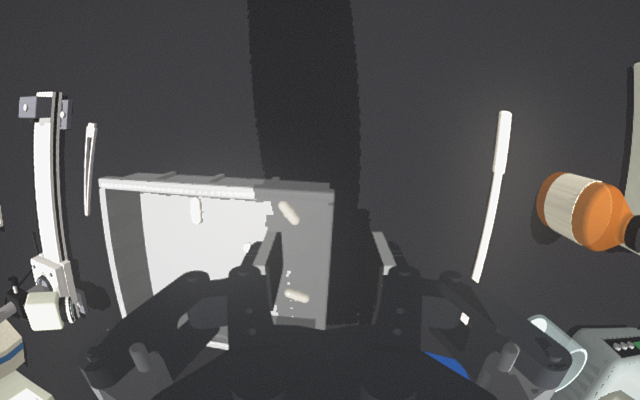

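```bash
cat > g.py <<'E'
from h import *
from scipy.spatial.transform import Rotation as R
W=read_camera("wrist")
cv2.imwrite("pics/g_z.png",cv2.resize(W["pixels"][150:350,220:420],None,fx=3,fy=3,interpolation=cv2.INTER_CUBIC))
for u in [(333,184),(326,325),(330,250),(100,180)]: print(u,np.round(atz(W,u,.07,True),4))
s=get_state();r=R.from_quat(s["tcp_rot"]);M=r.as_matrix();print(s["eef_pos"],"\n",M.round(3))
y=np.radians(2.8);ty=np.array([-np.sin(y),np.cos(y),0]);z=np.array([0,0,-1.]);
if M[:,1]@ty<0: ty=-ty
D=np.c_[np.cross(ty,z),ty,z]
print("turn",np.degrees((R.from_matrix(D)*r.inv()).as_rotvec()).round(2))
E
python3 g.py
```

```text
(333, 184) [0.396  0.1649 0.07  ]
(326, 325) [0.5346 0.1744 0.07  ]
(330, 250) [0.4539 0.169  0.07  ]
(100, 180) [ 0.417  -0.0706  0.07  ]
[0.41034485 0.16218608 0.17191545] 
 [[-0.992 -0.106 -0.062]
 [-0.103  0.994 -0.038]
 [ 0.065 -0.031 -0.997]]
turn [ 2.07 -3.6  -3.21]
```

View pics/g_z.png

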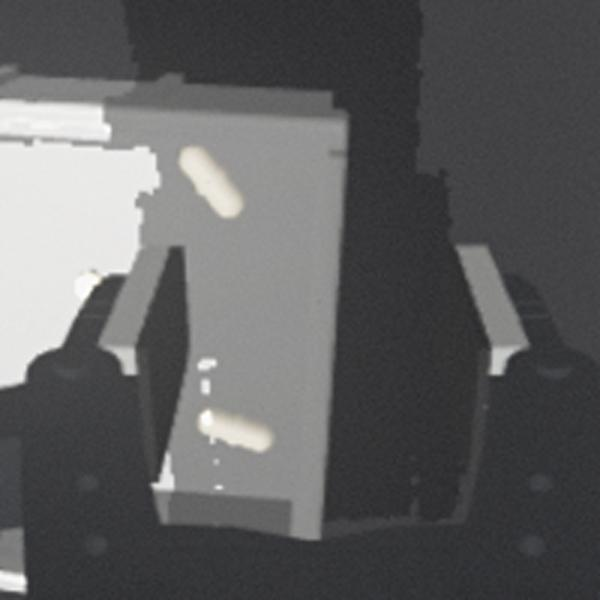

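Emit:
jog_arm(
  targets="14 0 -10 1 -2 -1.5 0;13 0.5 -10 1 -1.6 -1.2 0;0 0 -20 0 0 0 0;0 0 0 0 0 0 0",
)

```text
time: 10.12
eef_pos: [0.4438, 0.1591, 0.1348]
tcp_rot: [-0.023, 1.0, 0.0, 0.006]
contact_force: [-1.1, 0.4, -0.4]
opening: 0.501
```

```bash
python3 g.py
```

```text
(333, 184) [0.4283 0.1646 0.07  ]
(326, 325) [0.5539 0.1659 0.07  ]
(330, 250) [0.4794 0.1652 0.07  ]
(100, 180) [ 0.4325 -0.0301  0.07  ]
[0.44547186 0.15928589 0.13718605] 
 [[-0.999 -0.046  0.017]
 [-0.046  0.999  0.001]
 [-0.017  0.    -1.   ]]
turn [-0.05  0.95  0.18]
```

View pics/g_z.png

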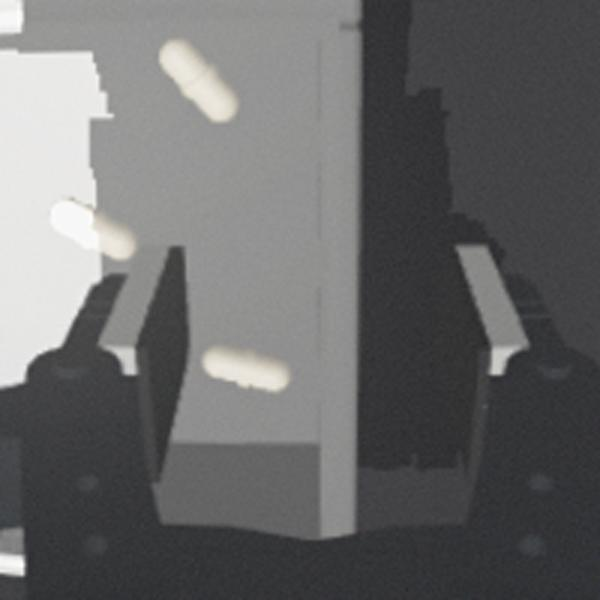

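Emit:
jog_arm(
  targets="-5 3 -15 0 0.9 0 0;-3 2 -20 0 0 0 0;0 0 -10 0 0 0 0;0 0 0 0 0 0 0",
)

```text
time: 10.5
eef_pos: [0.441, 0.1634, 0.0945]
tcp_rot: [-0.021, 1.0, 0.001, 0.004]
contact_force: [-0.3, 0.1, 0.3]
opening: 0.499
```

```bash
python3 g.py
```

```text
(333, 184) [0.4146 0.1673 0.07  ]
(326, 325) [0.5154 0.1679 0.07  ]
(330, 250) [0.4557 0.1677 0.07  ]
(100, 180) [0.4173 0.0107 0.07  ]
[0.44132441 0.16350699 0.09520726] 
 [[-0.999 -0.041  0.008]
 [-0.041  0.999  0.002]
 [-0.008  0.002 -1.   ]]
turn [-0.12  0.48  0.43]
```

View pics/g_z.png

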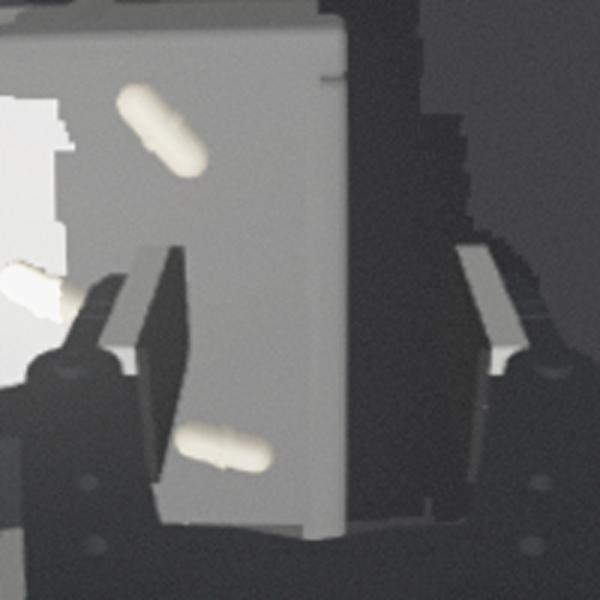

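Emit:
jog_arm(
  targets="-1 0 -20 0 0.4 0 0;-1 0 -20 0 0 0 0;-1 0 -11 0 0 0 -0.2;0 0 0 0 0 0 -0.2",
)

```text
time: 10.88
eef_pos: [0.4424, 0.1642, 0.0475]
tcp_rot: [-0.021, 1.0, 0.002, 0.005]
contact_force: [0.1, 1.2, -0.1]
opening: 0.399
```

```bash
python3 g.py
```

```text
(333, 184) [0.4036 0.166  0.07  ]
(326, 325) [0.4762 0.1665 0.07  ]
(330, 250) [0.4332 0.1663 0.07  ]
(100, 180) [0.4055 0.0536 0.07  ]
[0.4433026  0.16433519 0.04860141] 
 [[-0.999 -0.042  0.012]
 [-0.042  0.999  0.004]
 [-0.012  0.003 -1.   ]]
turn [-0.21  0.69  0.42]
```

View pics/g_z.png

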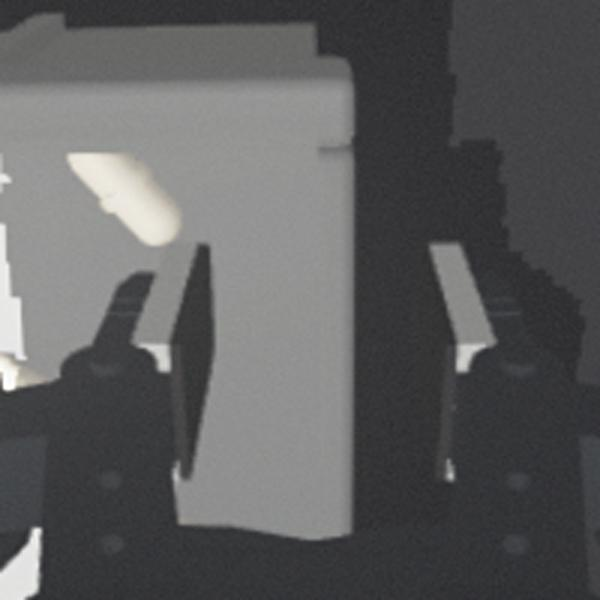

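Emit:
jog_arm(
  targets="-4 0.5 -7 0 0.6 0.3 -0.2;0 0 0 0 0 0 -0.4;0 0 0 0 0 0 -0.7;0 0 0 0 0 0 -1;0 0 0 0 0 0 -1;0 0 0 0 0 0 -1;0 0 0 0 0 0 -1",
  force=80,
)

```text
time: 11.52
eef_pos: [0.442, 0.1653, 0.0454]
tcp_rot: [-0.024, 1.0, 0.002, 0.004]
contact_force: [0.2, -0.6, -1.9]
opening: 0.099
```

```bash
python3 f.py f5; python3 g.py
```

```text
11.6667 [0.44198322 0.16532957 0.04536796] [-0.02429702  0.99969593  0.00191612  0.00374579] [-0.34887601  0.96278254 -2.20552757] [ 0.14087812  0.082672    2.19416413  0.00388309  0.85687373 -1.48104856]
(333, 184) [0.4026 0.1668 0.07  ]
(326, 325) [0.4738 0.1677 0.07  ]
(330, 250) [0.4317 0.1672 0.07  ]
(100, 180) [0.4053 0.0563 0.07  ]
[0.44201569 0.16531729 0.04538912] 
 [[-0.999 -0.049  0.007]
 [-0.049  0.999  0.004]
 [-0.008  0.004 -1.   ]]
turn [-0.23  0.43  0.02]
```

View pics/g_z.png

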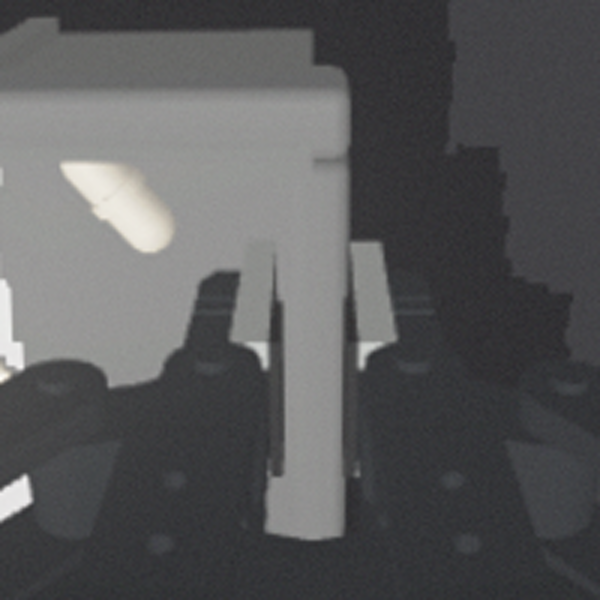

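View pics/f5_s.png

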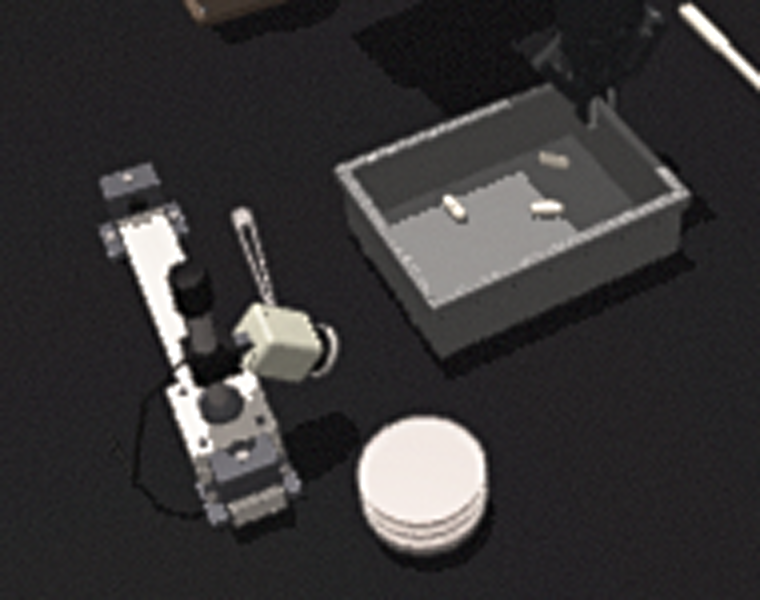

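```bash
cat > k.py <<'E'
from h import *
from scipy.spatial.transform import Rotation as R
import sys
p0=np.array([.442,.1653,.0454]);q0=R.from_quat([-0.02429702,0.99969593,0.00191612,0.00374579])
P=np.array([.5856,-.0597,0]);a=np.array([.672,.741,0])
s=get_state();p=np.array(s["eef_pos"]);r=R.from_quat(s["tcp_rot"])
rel=np.degrees((r*q0.inv()).as_rotvec());print("rel turn",rel.round(2),"along",(rel@a).round(2),"f",s["contact_force"].round(1),"tq",np.round(s["wrist_torque"],2),"open",s["opening"])
piv=p+(r*q0.inv()).apply(P-p0);print("pivot now",((piv-P)*1000).round(1),"q",s["qpos"].round(2))
for th in map(float,sys.argv[1:]):
    Q=R.from_rotvec(a*np.radians(th));t=P+Q.apply(p0-P)
    print(th,((t-p)*1000).round(1),np.degrees((Q*q0*r.inv()).as_rotvec()).round(2))
E
python3 k.py 2 4 6 8 10
```

```text
rel turn [ 0. -0. -0.] along -0.0 f [-0.5  0.5 -2.1] tq [0.02 0.05 0.05] open 0.0988749048612633
pivot now [ 0.  0. -0.] q [ 0.14  0.08  2.19  0.    0.86 -1.48]
2.0 [ 1.3 -1.2  9. ] [1.34 1.48 0.  ]
4.0 [ 2.8 -2.6 17.9] [2.69 2.97 0.  ]
6.0 [ 4.5 -4.2 26.7] [4.03 4.45 0.  ]
8.0 [ 6.5 -5.9 35.4] [5.38 5.93 0.  ]
10.0 [ 8.7 -7.9 44.1] [6.72 7.41 0.  ]
```

Emit:
jog_arm(
  targets="0.6 -0.5 4.5 0.67 0.74 0 -1;0.7 -0.6 4.5 0.67 0.74 0 -1;0.7 -0.7 4.5 0.67 0.74 0 -1;0.8 -0.7 4.4 0.67 0.74 0 -1;0.9 -0.8 4.4 0.67 0.74 0 -1",
)

```text
time: 12.13
eef_pos: [0.4454, 0.162, 0.069]
tcp_rot: [-0.025, 0.999, 0.035, -0.031]
contact_force: [-0.2, 0.2, -3.2]
opening: 0.1
```

```bash
python3 k.py 6 8 10 12 14
```

```text
rel turn [3.67 4.04 0.07] along 5.46 f [-0.2  0.2 -3.2] tq [ 0.03 -0.09  0.01] open 0.10033196104556877
pivot now [-0.4  0.6 -0.6] q [ 0.09  0.07  2.16  0.09  0.97 -1.58]
6.0 [ 1.2 -0.9  3. ] [ 0.36  0.41 -0.07]
8.0 [ 3.2 -2.6 11.8] [ 1.71  1.89 -0.07]
10.0 [ 5.4 -4.6 20.4] [ 3.05  3.37 -0.07]
12.0 [ 7.8 -6.8 28.9] [ 4.39  4.86 -0.07]
14.0 [10.4 -9.2 37.3] [ 5.74  6.34 -0.07]
```

Emit:
jog_arm(
  targets="1.1 -0.9 4.8 0.72 0.79 0 -1;1.1 -1 4.8 0.72 0.79 0 -1;1.2 -1.1 4.7 0.72 0.79 0 -1;1.3 -1.1 4.7 0.72 0.79 0 -1;1.3 -1.2 4.7 0.72 0.79 0 -1;1.4 -1.2 4.6 0.72 0.79 0 -1;1.4 -1.3 4.6 0.72 0.79 0 -1;1.5 -1.3 4.5 0.72 0.79 0 -1",
)

```text
time: 12.8
eef_pos: [0.4571, 0.1516, 0.1111]
tcp_rot: [-0.022, 0.991, 0.094, -0.09]
contact_force: [0.6, -0.6, -3.7]
opening: 0.098
```

```bash
python3 k.py 16 18 20 22 24; python3 f.py f6
```

```text
rel turn [10.3  10.97 -0.14] along 15.05 f [ 0.6 -0.6 -3.7] tq [-0.06 -0.22 -0.01] open 0.09763040691076012
pivot now [-0.5  0.2  0.1] q [ 0.01  0.08  2.07  0.2   1.18 -1.7 ]
16.0 [ 1.6 -1.4  3.5] [0.47 0.87 0.17]
18.0 [ 4.7 -4.2 11.7] [1.81 2.35 0.17]
20.0 [ 7.9 -7.2 19.6] [3.16 3.83 0.18]
22.0 [ 11.4 -10.4  27.5] [4.51 5.31 0.18]
24.0 [ 15.1 -13.7  35.1] [5.85 6.79 0.19]
12.95 [0.45745901 0.15149322 0.11093802] [-0.02209687  0.99145322  0.09314318 -0.08863735] [-0.065974   -0.04618585 -2.99098938] [ 0.0109878   0.07932679  2.06919799  0.19878621  1.18202121 -1.69739744]
```

View pics/f6_s.png

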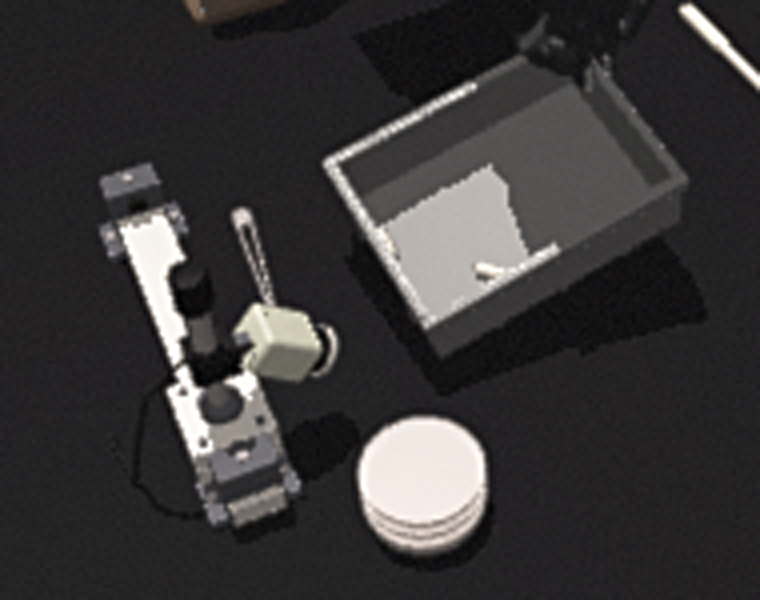

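Emit:
jog_arm(
  targets="1.3 -1.1 3.9 0.6 0.68 0 -1;1.3 -1.2 3.8 0.6 0.68 0 -1;1.4 -1.3 3.7 0.6 0.68 0 -1;1.5 -1.3 3.6 0.6 0.68 0 -1;1.5 -1.4 3.6 0.6 0.68 0 -1;1.6 -1.4 3.5 0.6 0.68 0 -1;1.6 -1.5 3.4 0.6 0.68 0 -1;1.7 -1.5 3.3 0.6 0.68 0 -1",
)

```text
time: 13.62
eef_pos: [0.4691, 0.1404, 0.1417]
tcp_rot: [-0.022, 0.98, 0.14, -0.139]
contact_force: [-0.9, -0.4, -2.4]
opening: 0.098
```

```bash
python3 k.py 26 28 29 30 31
```

```text
rel turn [15.5  16.9  -0.08] along 22.93 f [-0.9 -0.4 -2.4] tq [-0.15 -0.26 -0.04] open 0.0981323680457591
pivot now [-1.2  0.7 -0.6] q [-0.05  0.12  1.99  0.26  1.35 -1.77]
26.0 [ 7. -6. 12.] [1.99 2.36 0.1 ]
28.0 [11.  -9.7 19.3] [3.34 3.84 0.1 ]
29.0 [ 13.1 -11.6  22.9] [4.01 4.58 0.1 ]
30.0 [ 15.3 -13.6  26.4] [4.68 5.32 0.11]
31.0 [ 17.5 -15.6  29.9] [5.35 6.06 0.11]
```

Emit:
jog_arm(
  targets="1.9 -1.6 3.6 0.57 0.65 0 -1;1.9 -1.6 3.5 0.57 0.65 0 -1;1.9 -1.6 3.4 0.57 0.65 0 -1;1.9 -1.6 3.3 0.57 0.65 0 -1;1.9 -1.7 3.2 0.57 0.65 0 -1;1.9 -1.7 3.2 0.57 0.65 0 -1;1.9 -1.7 3.1 0.57 0.65 0 -1;0.5 -0.5 1 0.1 0.1 0 -1;0 0 0 0 0 0 -1;0 0 0 0 0 0 -1",
)

```text
time: 14.45
eef_pos: [0.4849, 0.1265, 0.1684]
tcp_rot: [-0.021, 0.966, 0.181, -0.184]
contact_force: [-0.1, 0.6, -3.1]
opening: 0.101
```

```bash
python3 k.py 30;python3 f.py f7
```

```text
rel turn [20.18 22.2  -0.19] along 30.01 f [-0.1  0.6 -3.1] tq [-0.1  -0.3  -0.01] open 0.100700605974002
pivot now [-0.1 -0.7  0.4] q [-0.1   0.17  1.9   0.31  1.5  -1.81]
30.0 [-0.5  0.3 -0.3] [ 0.02 -0.    0.19]
14.6 [0.48471381 0.12665863 0.16835479] [-0.02096037  0.96611301  0.18030475 -0.18351161] [ 1.3002046  -1.13736958 -2.99008019] [-0.10349008  0.16989665  1.90032759  0.30696865  1.50232262 -1.80634365]
```

View pics/f7_s.png

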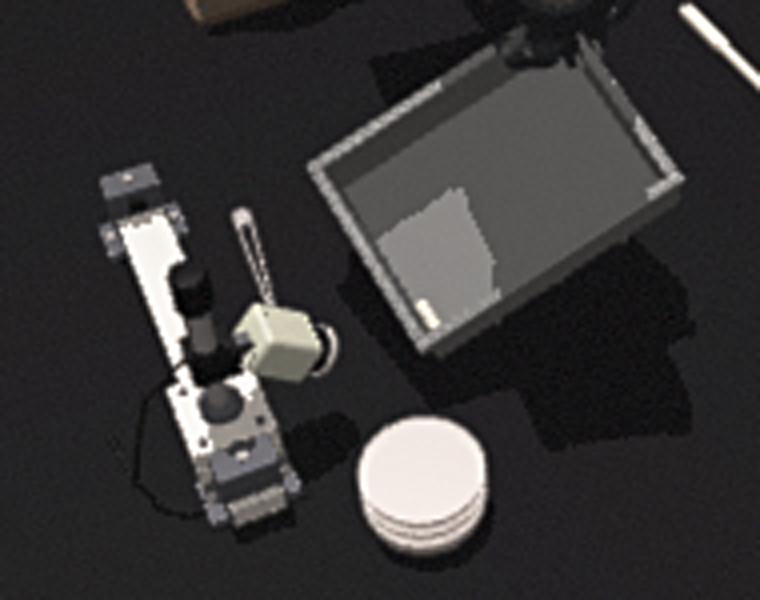

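View pics/f7_t.png

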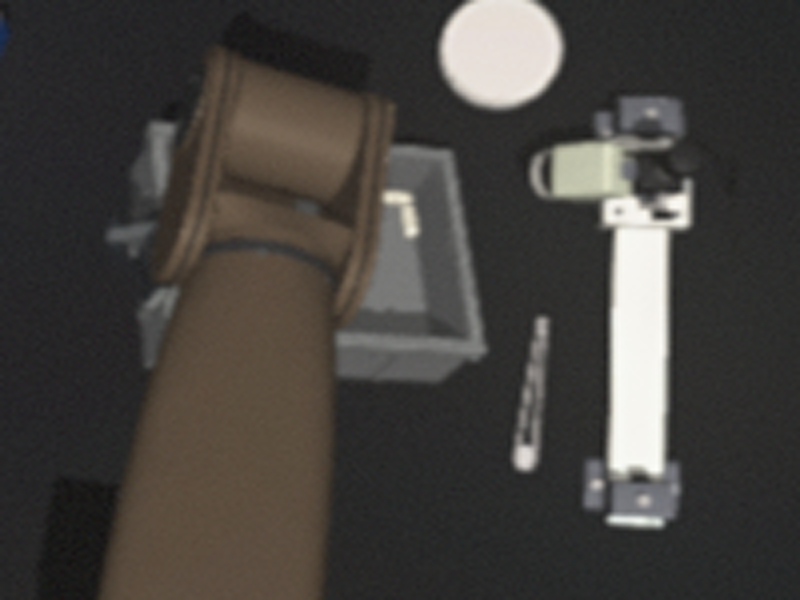

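View pics/f7_w.png

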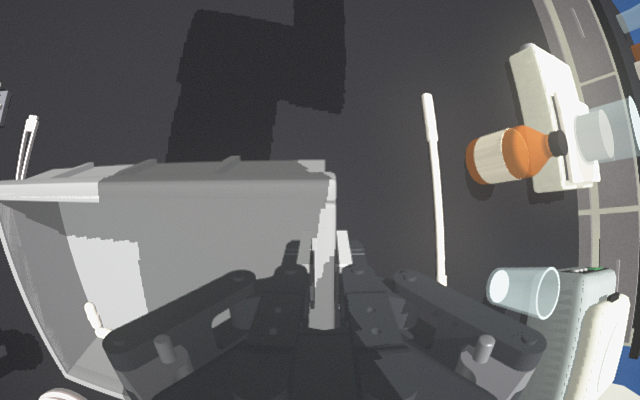

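```bash
cat > m.py <<'E'
from h import *
from scipy.spatial.transform import Rotation as R
p0=np.array([.442,.1653,.0454]);q0=R.from_quat([-0.02429702,0.99969593,0.00191612,0.00374579])
c=np.array([.495,.051,0]);Y=R.from_euler("z",2.8,degrees=True)
s=get_state();D=R.from_quat(s["tcp_rot"])*q0.inv();p=np.array(s["eef_pos"])
f=lambda x:p+D.apply(c+Y.apply(np.array(x)/1000)-p0)
inv=lambda X:1000*Y.inv().apply(D.inv().apply(X-p)+p0-c)
print("underside corner",f([85,-115,0]),"floor edge corners",f([85,115,0]),f([-85,-115,0]))
W=read_camera("wrist");T=read_camera("top");S=read_camera("scene")
for n,P in (("w",W),("t",T),("s",S)):
    if n!="w": print(n,"corner px",proj(P,f([80,-110,5])))
    for m in silhouettes("bar1",P):
        if m["p"]<.1: continue
        o,d=ray(P,m["uv"],n=="w")
        nz=D.apply([0,0,1.]);pt=f([0,0,10.5]);X=o+d*((pt-o)@nz)/(d@nz)
        print(n,round(m["p"],2),np.round(m["uv"]),m["mask"].sum(),"tote mm",inv(X).round(0))
cv2.imwrite("pics/m_w.png",cv2.resize(W["pixels"][260:400,20:160],None,fx=4,fy=4,interpolation=cv2.INTER_CUBIC))
cv2.imwrite("pics/m_t.png",cv2.resize(T["pixels"][170:270,300:380],None,fx=6,fy=6,interpolation=cv2.INTER_CUBIC))
E
python3 m.py
```

```text
underside corner [ 5.85321345e-01 -6.03335917e-02  4.26770952e-04] floor edge corners [0.59086217 0.15478718 0.08162007] [ 0.42739104 -0.07894791  0.06052275]
w 0.79 [ 93. 316.] 281 tote mm [  55. -101.   10.]
w 0.55 [103. 331.] 120 tote mm [ 72. -95.  10.]
t corner px (np.float64(342.5702370596798), np.float64(202.1984013724021))
t 0.48 [474. 236.] 1007 tote mm [ -10. -584.   11.]
s corner px (np.float64(299.41341437037727), np.float64(225.79600942006985))
```

View pics/m_w.png

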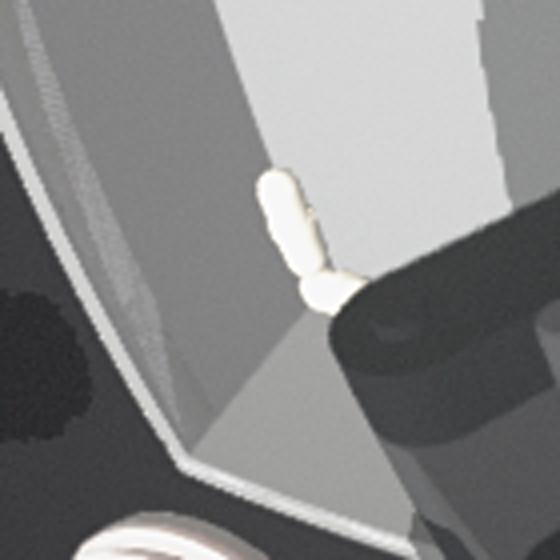

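View pics/m_t.png

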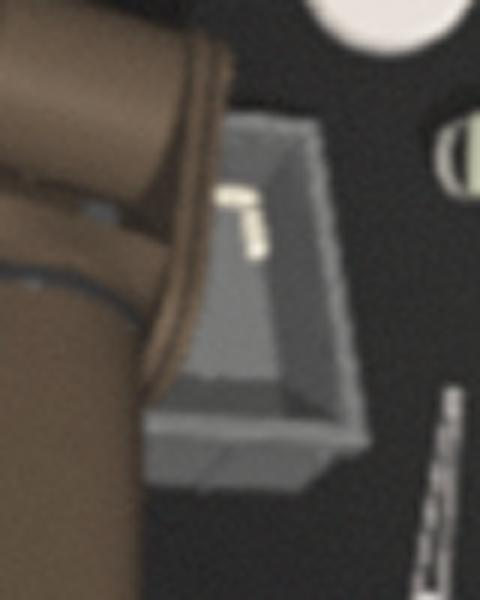

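View pics/f6_t.png

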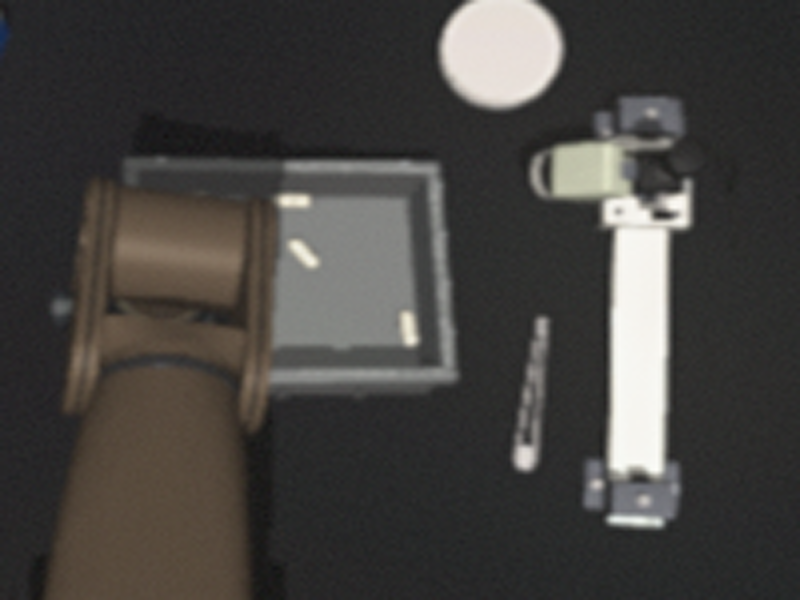

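View pics/f6_w.png

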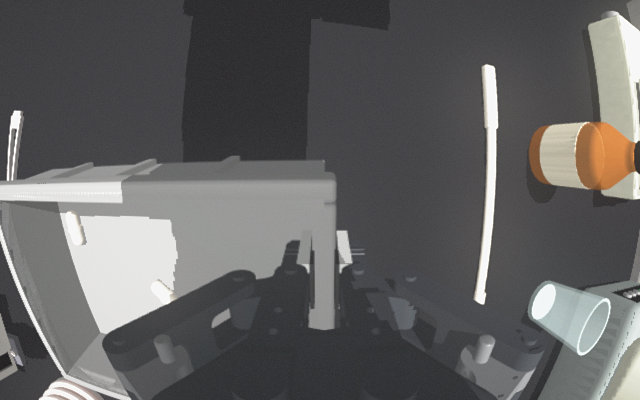

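```bash
python3 k.py 25 20 15
```

```text
rel turn [20.16 22.19 -0.18] along 29.99 f [-0.  -0.8 -3.8] tq [-0.16 -0.37  0.01] open 0.09999573160777026
pivot now [-0.2 -0.6  0.5] q [-0.1   0.17  1.9   0.31  1.5  -1.81]
25.0 [-10.7   9.5 -18.4] [-3.33 -3.69  0.18]
20.0 [-19.8  17.8 -37.7] [-6.7  -7.39  0.18]
15.0 [-27.6  24.8 -57.9] [-10.06 -11.09   0.18]
```

Emit:
jog_arm(
  targets="-3.6 3.2 -6 -1.12 -1.23 0.05 -1;-3.6 3.2 -6.1 -1.12 -1.23 0.05 -1;-3.5 3.1 -6.3 -1.12 -1.23 0.05 -1;-3.1 2.8 -6.4 -1.12 -1.23 0 -1;-3 2.8 -6.4 -1.12 -1.23 0 -1;-3 2.7 -6.5 -1.12 -1.23 0 -1;-2.7 2.4 -6.7 -1.12 -1.23 0 -1;-2.6 2.3 -6.7 -1.12 -1.23 0 -1;-2.5 2.3 -6.8 -1.12 -1.23 0 -1",
)

```text
time: 15.65
eef_pos: [0.4574, 0.152, 0.1098]
tcp_rot: [-0.022, 0.992, 0.089, -0.086]
contact_force: [-0.1, -0.3, -3.8]
opening: 0.099
```

```bash
python3 k.py 15 20; python3 f.py f8; python3 m.py
```

```text
rel turn [ 9.8  10.52 -0.13] along 14.38 f [-0.1 -0.3 -3.8] tq [ 0.02 -0.09  0.  ] open 0.09919509944278292
pivot now [ 0.8 -0.4  1.7] q [ 0.02  0.08  2.07  0.19  1.17 -1.69]
15.0 [-0.2 -0.5  0.7] [0.29 0.58 0.15]
20.0 [ 7.6 -7.6 21. ] [3.66 4.28 0.16]
15.8 [0.45682023 0.15232464 0.1098587 ] [-0.02288955  0.99185451  0.09006863 -0.08711106] [-0.85004028 -0.41275665 -2.66662224] [ 0.0156975   0.07847222  2.07153637  0.19341098  1.17621549 -1.69234815]
underside corner [ 0.58557838 -0.05952568  0.00109948] floor edge corners [0.57853152 0.16664265 0.04230903] [ 0.41857074 -0.07018006  0.03101495]
w 0.84 [ 90. 316.] 251 tote mm [  56. -106.   11.]
w 0.7 [101. 332.] 114 tote mm [ 76. -99.  10.]
t corner px (np.float64(341.8858854874832), np.float64(202.59432602102237))
s corner px (np.float64(299.85828073003387), np.float64(225.40760711476494))
```

View pics/f8_t.png

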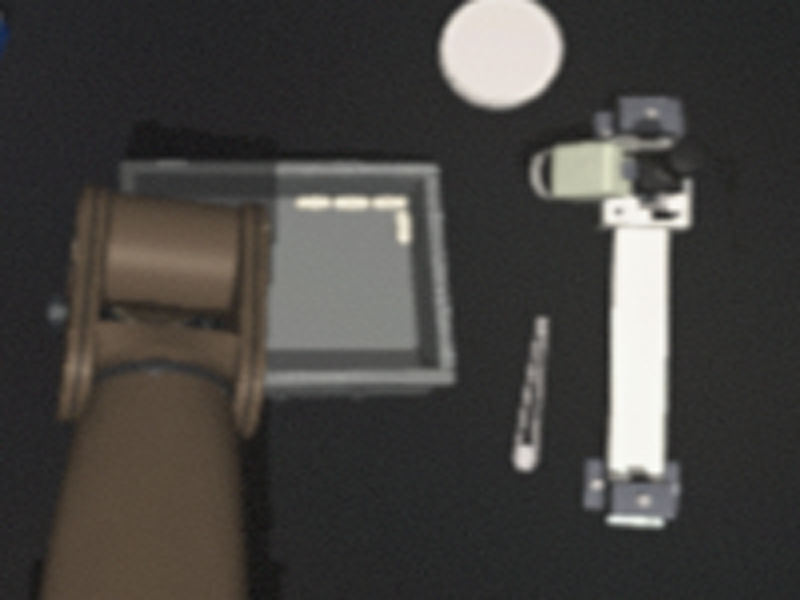

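View pics/m_w.png

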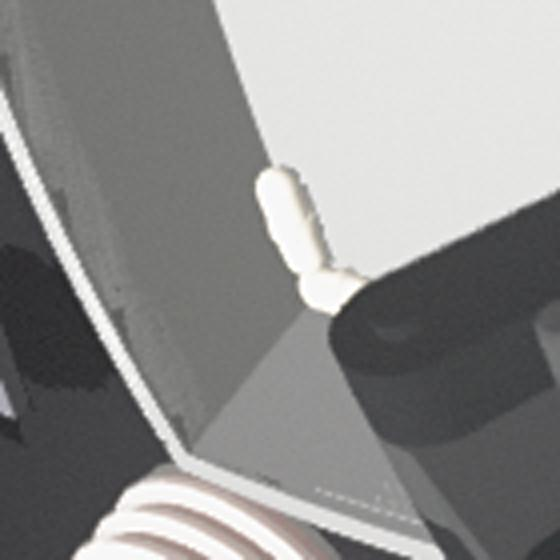

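The top view at 15° shows all four bars in the target corner: three end to end along the far wall (313,202), (350,202) and (390,202), and one along the rail-side wall (403,228). I'll tilt back to 30° and hold.

Emit:
jog_arm(
  targets="1.3 -1.3 4.3 0.75 0.85 0.03 -1;1.4 -1.4 4.2 0.73 0.83 0.03 -1;1.5 -1.4 4.2 0.73 0.83 0.03 -1;1.5 -1.5 4.1 0.73 0.83 0.03 -1;1.6 -1.5 4.0 0.73 0.83 0.03 -1;1.7 -1.6 3.9 0.67 0.74 0 -1;1.7 -1.6 3.9 0.67 0.74 0 -1;1.8 -1.6 3.9 0.67 0.74 0 -1",
)

```text
time: 16.77
eef_pos: [0.4737, 0.1371, 0.1471]
tcp_rot: [-0.022, 0.979, 0.145, -0.144]
contact_force: [0.3, 0.7, -3.8]
opening: 0.098
```

```bash
python3 k.py 28 30
```

```text
rel turn [16.06 17.4  -0.06] along 23.69 f [ 0.3  0.7 -3.8] tq [ 0.05 -0.16 -0.01] open 0.09805098756817579
pivot now [ 2.1 -1.2  1.9] q [-0.06  0.12  1.97  0.27  1.37 -1.77]
28.0 [ 6.4 -6.4 13.9] [2.77 3.33 0.1 ]
30.0 [ 10.7 -10.2  21. ] [4.12 4.81 0.11]
```

Emit:
jog_arm(
  targets="1.1 -1.2 2.7 0.68 0.8 0 -1;1.3 -1.3 2.9 0.68 0.8 0 -1;1.5 -1.4 2.9 0.68 0.8 0 -1;1.6 -1.5 3.0 0.68 0.8 0 -1;1.8 -1.6 3.1 0.68 0.8 0 -1;1.8 -1.6 3.1 0.65 0.75 0 -1;0.6 -0.6 1.0 0 0 0 -1;0 0 0 0 0 0 -1",
)

```text
time: 17.43
eef_pos: [0.4875, 0.1253, 0.1695]
tcp_rot: [-0.021, 0.965, 0.183, -0.185]
contact_force: [-1.0, 0.2, -3.1]
opening: 0.1
```

```bash
python3 k.py 30
```

```text
rel turn [20.49 22.37 -0.13] along 30.35 f [-1.   0.2 -3.1] tq [-0.03 -0.26 -0.03] open 0.10018739390467013
pivot now [ 2.1 -1.   0.1] q [-0.11  0.18  1.89  0.31  1.51 -1.81]
30.0 [-3.1  1.6 -1.3] [-0.3  -0.17  0.16]
```

Emit:
jog_arm(
  targets="-1.5 0.7 -1 0 0 0 -1;-1 0.5 -1 0 0 0.1 -1;0 0 0 0 0 0 -1;0 0 0 0 0 0 -1",
)

```text
time: 17.77
eef_pos: [0.4851, 0.1264, 0.1671]
tcp_rot: [-0.023, 0.966, 0.182, -0.184]
contact_force: [1.0, -0.7, -2.6]
opening: 0.1
```

```bash
python3 k.py 30; python3 m.py; python3 k.py; python3 f.py f9
cat > n.py <<'E'
from h import *
S=read_camera("scene")
cv2.imwrite("pics/n_s.png",cv2.resize(S["pixels"][190:250,260:340],None,fx=9,fy=9,interpolation=cv2.INTER_CUBIC))
E
python3 n.py
```

```text
rel turn [20.36 22.26  0.04] along 30.17 f [ 1.  -0.7 -2.6] tq [-0.35 -0.46  0.07] open 0.1003843410347058
pivot now [ 0.6  0.1 -1.7] q [-0.1   0.17  1.9   0.31  1.5  -1.81]
30.0 [-0.7  0.5  1. ] [-0.2  -0.03 -0.01]
underside corner [ 0.58612801 -0.05958279 -0.00170554] floor edge corners [0.59105118 0.15520891 0.0803937 ] [ 0.42829785 -0.07894568  0.05841699]
w 0.75 [ 89. 317.] 297 tote mm [  59. -108.   10.]
t corner px (np.float64(342.30659276457857), np.float64(202.026534257212))
s corner px (np.float64(299.75265096360795), np.float64(226.3040767858811))
rel turn [2.039e+01 2.227e+01 2.000e-02] along 30.2 f [ 0.2  0.2 -2.4] tq [-0.38 -0.55 -0.  ] open 0.10098499090910455
pivot now [ 0.6  0.1 -1.7] q [-0.11  0.17  1.9   0.31  1.5  -1.81]
18.2167 [0.48520776 0.12630776 0.16717654] [-0.0225709   0.96556126  0.18235618 -0.18419615] [ 0.1744483  -0.49920605 -2.37443755] [-0.10530261  0.173775    1.8992543   0.3092877   1.50294571 -1.81256226]
```

View pics/n_s.png

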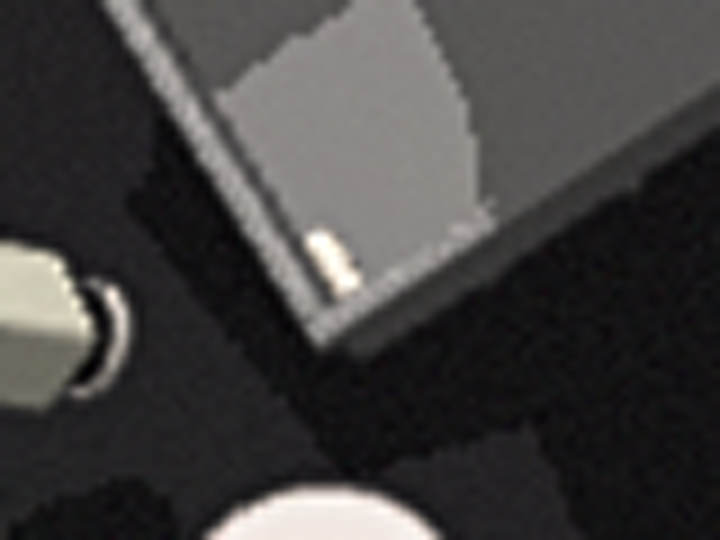

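View pics/f9_t.png

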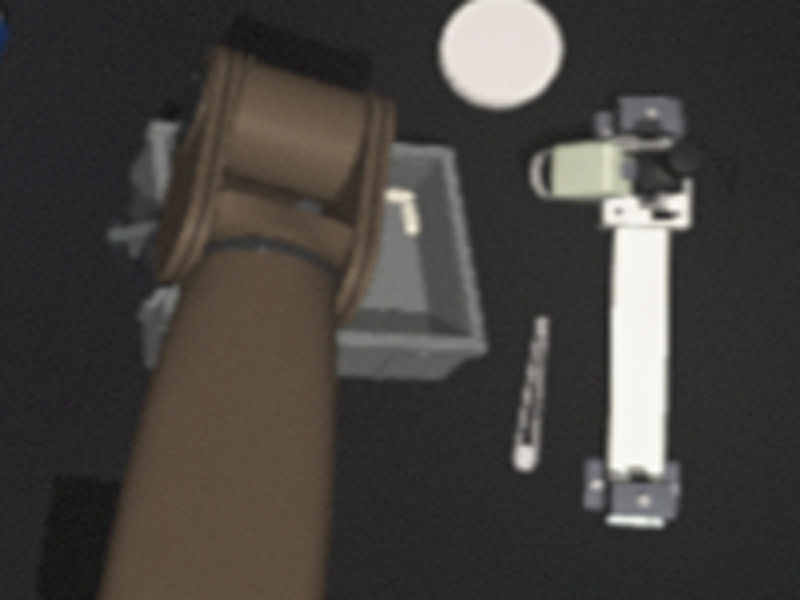

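```bash
python3 -c "
from plant import *
print(get_state()['time'],get_state()['dq'],sign_off())"
```

```text
the job is handed in; nothing more can be done
18.2667 [-9.86258485e-04 -5.92942473e-04 -3.28287217e-04 -7.05906341e-05
 -7.65881157e-04 -3.38231084e-04] None
```

The job is handed in at 18.3 s, with the gripper still holding the tote tilted and steady. I could see only two of the four bars in the final pose.

- **Camera:** I gripped the knob and slid the carriage to the far end stop, where the push force rose to about 21 N. After I let go, all later views still showed it against the stop.
- **Tilt:** I gripped the tote's left rim near the robot and tipped it about the far rail-side corner. The final tilt measured 30.2°. The computed corner position stayed within about 2 mm of its place.
- **Corner on the bench:** In the last 2 mm of lowering, the wrist torque changed and the lifted load dropped from 3.1 to 2.4 N. I take that as the corner pressing lightly on the bench.
- **Bars:** To see them all, I tilted back briefly to about 15° and then returned to 30°. At 15° all four were in the target corner: three end to end along the far wall and one along the rail-side wall.
    - **Spread:** The farthest bar's centre is about 75 mm from the corner, so they lie in a line rather than a tight pile.
    - **Last view:** The arm hid two of the bars at the end, so for those I rely on the 15° view.
- **Other things:** The forceps, dishes and other bystanders I could see in the last pictures looked unmoved. I did not re-measure each one.

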